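# Release the lid stay and close the blue drawer box

### The arm

A 7-joint arm with a two-finger parallel gripper is mounted at the origin on a cart in front of the work surface, level with it; the furniture and walls round the work are solid. World frame = base frame: x ahead of the robot, y to its left, z up, the work surface at z = 0. Lengths are in m, angles in rad, forces in N, time in s.
With the tool pointing down it reaches from about 0.425 to 0.875 m from the base axis. Payload 8.4 kg.
Tool frame: the origin (TCP) lies midway between the tips of the shut fingers; the grasp point (between the pads) lies 19 mm behind it; z points along the fingers, y is the line along which they close (so a half turn about z gives the same grasp; the last joint's range is limited). The gripper opens to 85 mm and grips with 20 to 120 N. Pads are 22 mm wide; open, the fingers measure 114 mm over their backs; the gripper's body (76 mm by 85 mm) begins 54 mm behind the grasp point. The pads swing forward as they close: fully open they stand 13 mm farther back than shut.
Start: joints at [1.172, 0.333, 0.04, 1.465, -0.013, 1.343, -0.059], TCP at [0.192, -0.621, 0.231] pointing down, gripper open.
Joint ranges: [-2.58, 2.58], [-0.38, 2.09], [-1.3, 1.39], [0.25, 2.4], [-1.5, 4.64], [0.08, 2.09], [-2.65, 2.65]. Speed limits (rad/s): [2.22, 2.22, 2.79, 2.79, 3.14, 3.14, 3.14].

### API

Orientations are given as a unit quaternion [w, x, y, z].
In Python, from station import r, cams gives the robot as it stands (r), with the cameras (cams).
- The arm moves only by the tool shift_gripper, called after "Call:" by a JSON object that holds its "api" and its "payload". Schema: {"type":"object","properties":{"ticks":{"type":"array","items":{"type":"object","properties":{"xyz":{"type":"array","items":{"type":"number"},"minItems":3,"maxItems":3},"spin":{"type":"number"}},"additionalProperties":false},"minItems":1,"maxItems":20},"aperture":{"type":"number"},"only":{"type":"string"},"quiet":{"type":"boolean"},"lines":{"type":"string"}},"required":["ticks"],"additionalProperties":false}. ticks is a list of rows, 1 to 20 of them, each an object with the fields xyz (a list: dx, dy, dz in fractions of the full range, 1 being 1000 mm), spin (a turn about the tool's z in fractions of the full range, 1 being 2 pi rad); a field left out counts as zero; each row is the pose to reach, as a shift and turn from the pose commanded when the call began, along the tool's axes at that moment; what a row does not reach only later rows make up. A row lasts 1/8 s, in which the tool goes at most 0.0625 m and 0.188 rad, less where a joint would pass 70% of its speed; a pose out of reach is approached as far as the arm can. aperture is the finger opening in m, set as the call begins (left out keeps the last). The fingers move at their own pace and stop on an object; the grip force is fixed at half the most. Time passes only in rows, so rows that do not move let the fingers close. The tool returns the time, the measured TCP pose, the force, the opening and the grip force at its end. only (a regular expression) keeps the lines of the reply that match it, lines (a string "A,B") keeps lines A to B, and quiet returns only ok. No shift or turn number may pass 1 either way. Input that does not fit is refused with a message, and nothing moves.
- r.read_state(): the state, without advancing time (a new reading comes with each control period).
- cams.read_camera(name): name is "side" or "top"; returns the picture (400x640x3 uint8, red, green, blue); there is no depth.
- cams.camera_params(name): a dict with "camera_matrix" (3x3 intrinsics, pixels), "T" (4x4, takes a point from camera to world coordinates). Camera axes: x right, y up, looking along -z (the intrinsics and any distortion apply to the point x, -y, -z); pixel columns grow to the right and rows downward; lengths in m; the calibration is good to about 2 mm. A picture is of the moment at which its call begins. camera_params takes no time and is no camera call.
- r.close_job(): hands the job in; it is judged then, once.
The state is a dict: "clock": time; "joint_positions": joint angles; "joint_vel": joint speeds; "effort": joint torques, N m; "eef_pos": TCP position; "ee_rot": TCP orientation; "wrist_force": force on the tool from outside, world axes, zero at the start; "wrist_torque": the same for the moment, N m; "width": finger opening in m; "gripper_force": force on a finger pad.
Only numpy, scipy, OpenCV 4.12 (cv2) and the standard library are available. Lean on these libraries where they do the work, as an engineer would, in place of code of your own. Each camera call takes 0.05 s, during which the arm holds its last target. There are 200 camera calls.

### The job

Close the lid of the blue drawer box: by its red grip, lift the locked stay beside the lid hinge well clear of the lid's pin, then swing the lid fully shut. Leave the wooden drawer box standing open as it is, and let go of everything at the end.

Things in the scene. Friction and masses are not known exactly. Their poses are not given: they have to be found in the camera images.
- blue_drawer: Blue drawer box, fixed on the bench, level, 150 deep (x) x 140 wide (y) x 70 high, open on top, bar handle at its front. A like box in light wood stands beside it, on either side. Origin: centre of its underside; x from the handle to the hinged back, y to its left, z up. In this frame (mm): lid hinge line along y at x 75, z 70; stay pivot line along y at x -50, z 55.
- blue_stay (a joint): Angle (rad) of the stay, a flat steel bar outside the left wall (y 76 to 81 mm), pivoted near the front. 0: locked, its notch over a pin on the lid's side 55 mm from the hinge; the lid cannot swing. Grows as its back end is lifted, up and to the front, to 1.2. From 0.1 the notch is off the pin, from 0.25 the lid passes under. Stiff pivot: about 1 N at the grip lifts it; it stays where left.
- blue_stay_grip (a point): Middle of the red round grip sleeve at the stay's free back end, 16 diameter x 38 long, sticking out to the left along the box's y. Locked, it is at x 90, y 104, z 150 mm in the box's frame, 169 mm from the pivot line. Room all round for fingers from above that close along the box's x.
- blue_lid (a joint): Angle (rad) of the blue lid. 0: shut, top at z 78 mm. About 1.4 at the start: nearly upright, leaning to the front, outer face to the back, free edge 220 mm up. Flat board 150 long, 140 wide, 8 thick; its underside meets the hinge line. Stiff hinge: stays at any angle, takes 1 to 4 N near the free edge. Can be pushed shut with closed fingers from behind, then from above.
- wood_lid (a joint): Angle (rad) of the wooden box's lid, as for the blue one: about 1.4 and locked by its own stay at the start, to be left so.

How it is judged:
By the outcome, as a careful person would: the job done as asked, in the order asked, and still so for the second after the job is handed in, with the robot touching nothing.
It also fails if it takes over 40 s, if anything falls off the work surface, if the arm or the gripper's body presses on something with over 40 N, if the wrist force passes 120 N, or if a joint passes its speed limit or range.

## Working session

There is one attempt and no reset: what is moved stays moved. The work goes in short steps, Python scripts to look and compute and a tool call to move; the robot and the scene stay as the last step left them, time stands still between calls to the robot, and variables do not carry over. Pictures are saved under pics/ and viewed, at most 10 in all, crops included, and the job is handed in when it is done.

```bash
ls; mkdir -p pics; python3 - <<'E'
from station import r, cams
import cv2
s=r.read_state(); print(s['clock'],s['eef_pos'],s['ee_rot'],s['width'],s['wrist_force'])
for n in('side','top'):
    cv2.imwrite(f'pics/{n}0.png',cv2.cvtColor(cams.read_camera(n),cv2.COLOR_RGB2BGR)); p=cams.camera_params(n); print(p)
E
```

```text
pics
station.py
0.0 [ 0.19179658 -0.6205837   0.230422  ] [-7.87372552e-04  9.88786450e-01  1.49334191e-01 -1.87300788e-04] 0.0853873260882958 [-0.14085947 -0.61863376  0.00778203]
{'camera_matrix': array([[361.38803839,   0.        , 317.05790152],
       [  0.        , 361.38803839, 198.90619717],
       [  0.        ,   0.        ,   1.        ]]), 'T': array([[-0.83945502,  0.31384943, -0.44363701,  0.15319471],
       [-0.54335349, -0.47112364,  0.69484495,  0.53074653],
       [ 0.00906881,  0.8243428 ,  0.56601829,  0.60638143],
       [ 0.        ,  0.        ,  0.        ,  1.        ]])}
{'camera_matrix': array([[414.86991125,   0.        , 319.68159376],
       [  0.        , 414.86991125, 197.31878273],
       [  0.        ,   0.        ,   1.        ]]), 'T': array([[ 0.01453664,  0.98504576, -0.17167861,  0.38684691],
       [-0.99952981,  0.01895134,  0.02410395, -0.07640254],
       [ 0.02699703,  0.17124749,  0.98485809,  0.95210215],
       [ 0.        ,  0.        ,  0.        ,  1.        ]])}
```

View pics/side0.png

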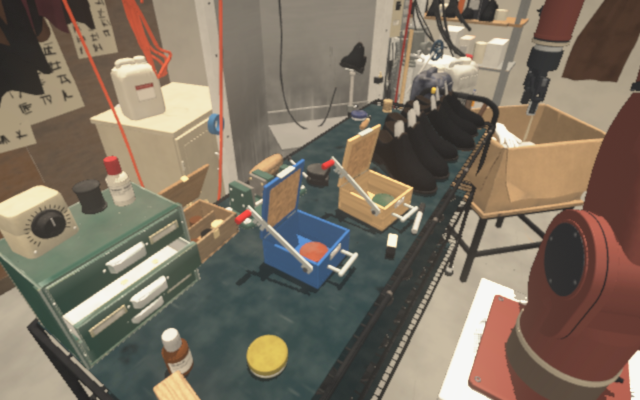

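View pics/top0.png

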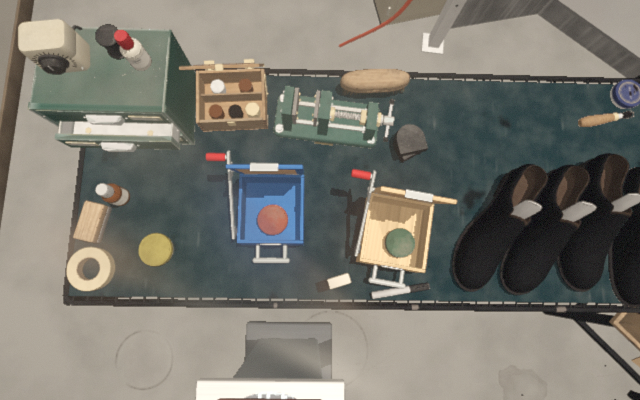

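The side view shows the blue box at about (305,245) with its red grip at (243,215). The wooden box is to the right, its grip at (328,163). In the top view the blue grip is at (217,157), the blue box at (270,205), and the lid's edge runs along row 168. The green cabinet (to column 195) and the small brown box are close to the grip.

```bash
cat > h.py <<'E'
import cv2,numpy as np
from station import r, cams
def ray(n,uv):
    p=cams.camera_params(n);K=p['camera_matrix'];T=p['T']
    d=np.linalg.inv(K)@[uv[0],uv[1],1]; d=T[:3,:3]@[d[0],-d[1],-d[2]]
    return T[:3,3],d/np.linalg.norm(d)
def tri(a,b):
    o1,d1=ray('side',a);o2,d2=ray('top',b)
    s,t=np.linalg.lstsq(np.c_[d1,-d2],o2-o1,rcond=None)[0]
    p,q=o1+s*d1,o2+t*d2
    return (p+q)/2,np.linalg.norm(p-q)
def plane(n,uv,z):
    o,d=ray(n,uv);return o+d*(z-o[2])/d[2]
def proj(n,P):
    p=cams.camera_params(n);c=np.linalg.inv(p['T'])@[*P,1];c=p['camera_matrix']@[c[0],-c[1],-c[2]];return c[:2]/c[2]
def red(n,img,box):
    x0,y0,x1,y1=box;h=cv2.cvtColor(img,cv2.COLOR_RGB2HSV)[y0:y1,x0:x1]
    m=(((h[...,0]<6)|(h[...,0]>174))&(h[...,1]>170)&(h[...,2]>90)).astype(np.uint8)
    n_,l,st,c=cv2.connectedComponentsWithStats(m);i=1+np.argmax(st[1:,4])
    return c[i]+[x0,y0],cv2.minAreaRect(np.argwhere(l==i)[:,::-1].astype(np.float32)+np.float32([x0,y0])),st[i]
E
python3 - <<'E'
from h import *
im={n:cv2.cvtColor(cv2.imread(f'pics/{n}0.png'),cv2.COLOR_BGR2RGB) for n in('side','top')}
a,ra,_=red('side',im['side'],(225,195,265,235));b,rb,_=red('top',im['top'],(195,140,235,175))
print(a,ra,b,rb,tri(a,b))
s=cv2.resize(im['side'][150:300,210:370],None,fx=4,fy=4,interpolation=cv2.INTER_CUBIC)
t=cv2.resize(im['top'][140:275,190:320],None,fx=4,fy=4,interpolation=cv2.INTER_CUBIC)
cv2.imwrite('pics/c1.png',s[:,:,::-1]);cv2.imwrite('pics/c2.png',t[:,:,::-1])
E
```

```text
Traceback (most recent call last):
  File "h.py", line 19, in red
    n_,l,st,c=cv2.connectedComponentsWithStats(m);i=1+np.argmax(st[1:,4])
                                                      ~~~~~~~~~^^^^^^^^^^
ValueError: attempt to get argmax of an empty sequence
```

```bash
python3 - <<'E'
s=open('h.py').read()
i=s.index("h=cv2.cvtColor"); j=s.index("    n_,l")
s=s[:i]+"h=img[y0:y1,x0:x1].astype(int)\n    m=(h[...,0]-h[...,1:].max(2)>70).astype(np.uint8)\n"+s[j:]
open('h.py','w').write(s)
E
python3 - <<'E'
from h import *
im={n:cv2.cvtColor(cv2.imread(f'pics/{n}0.png'),cv2.COLOR_BGR2RGB) for n in('side','top')}
s=cv2.resize(im['side'][150:300,210:370],None,fx=4,fy=4,interpolation=cv2.INTER_CUBIC)
t=cv2.resize(im['top'][140:275,190:320],None,fx=4,fy=4,interpolation=cv2.INTER_CUBIC)
cv2.imwrite('pics/c1.png',s[:,:,::-1]);cv2.imwrite('pics/c2.png',t[:,:,::-1])
a,ra,_=red('side',im['side'],(225,195,265,235));b,rb,_=red('top',im['top'],(195,140,235,175))
print(a,ra,b,rb,tri(a,b))
E
```

```text
[242.53543307 216.14173228] ((242.56756591796875, 216.09458923339844), (7.323601245880127, 18.01838493347168), 54.462318420410156) [215.11333333 156.45333333] ((215.0, 156.5), (7.0, 18.0), 90.0) (array([0.60385846, 0.11176935, 0.1522489 ]), np.float64(0.0010451990601041369))
```

View pics/c1.png

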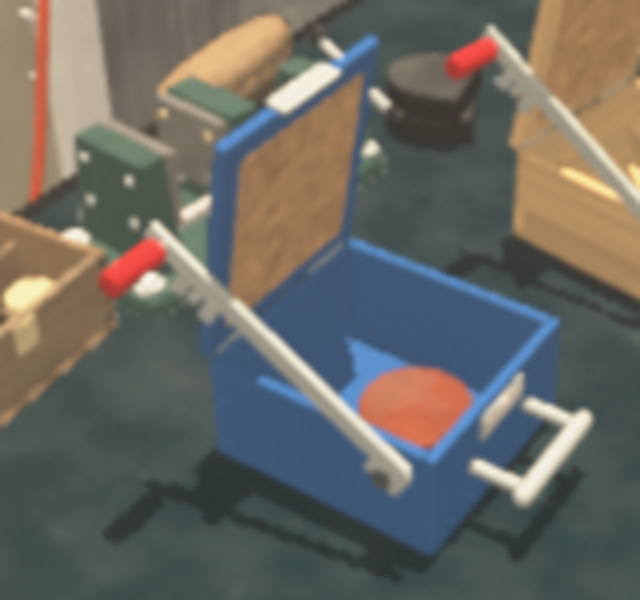

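View pics/c2.png

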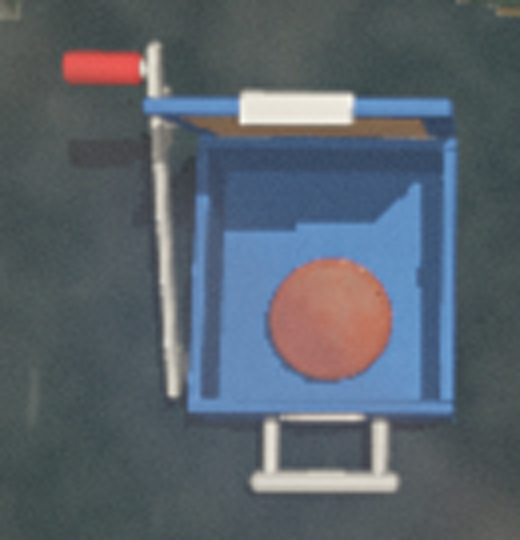

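The crops show the box's front top corners at side (318,264) and (349,230), and top (237,243) and (304,243). The lid's free-edge corners are at side (264,187) and (304,160), and top (226,166) and (303,166). The stay is on the pin and the grip is clear of other objects.

```bash
python3 - <<'E'
from h import *
from scipy.spatial.transform import Rotation as R
s=r.read_state();q=s['ee_rot'];M=R.from_quat(q[[1,2,3,0]]).as_matrix();print(M.round(3))
fl,e=tri((318,264.5),(237.2,242.7));print('FL',fl,e)
fr,e=tri((349.2,230.5),(303.7,242.7));print('FR',fr,e)
l1,e=tri((264.2,187),(226.5,166.5));print('L',l1,e)
l2,e=tri((304.5,160),(303,166.5));print('R',l2,e)
for a,b in((fl,fr),(l2,l1)):
  d=a-b;print(np.linalg.norm(d),np.arctan2(-d[0],d[1]) )
g=np.array([0.60386,0.11177])
for yaw in (-0.03,0,0.03):
  c,s_=np.cos(yaw),np.sin(yaw);Rz=np.array([[c,-s_],[s_,c]]);o=g-Rz@[.09,.104]
  print(yaw,o,[ (Rz.T@(p[:2]-o)).round(4) for p in(fl,fr,l1,l2)])
# clearance: cabinet right edge and small box
print(plane('top',(195,145),0.13),plane('top',(195,145),0),plane('top',(267,130),0.05),plane('top',(197,130),.05))
E
```

```bash
cat >> h.py <<'E'
def rows(*pts):
    from scipy.spatial.transform import Rotation as R
    s=r.read_state();q=s['ee_rot'];M=R.from_quat(q[[1,2,3,0]]).as_matrix()
    print('t',round(s['clock'],2),'pos',s['eef_pos'].round(4),'F',s['wrist_force'].round(1),'w',round(s['width'],4),'phi',np.arctan2(M[1,0],M[0,0]).round(4),'turn to 1.586:',(np.arctan2(M[1,0],M[0,0])-1.586).round(3))
    for p in pts: print(p,'->',(M.T@(np.array(p)-s['eef_pos'])).round(4))
E
python3 - <<'E'
from h import *
rows((.3,-.58,.33),(.55,-.3,.33),(.604,.122,.3))
print(tri((185,207),(163,104)),tri((200,283),(195,146)))
E
```

```text
t 0.1 pos [ 0.1918 -0.6206  0.2305] F [-0.5 -0.5  0.2] w 0.0855 phi 0.2998 turn to 1.586: -1.286
(0.3, -0.58, 0.33) -> [ 0.1153 -0.007  -0.0995]
(0.55, -0.3, 0.33) -> [ 0.4369 -0.2007 -0.0992]
(0.604, 0.122, 0.3) -> [ 0.6131 -0.5879 -0.0687]
(array([0.68120527, 0.1967591 , 0.20066698]), np.float64(0.022598350273300837)) (array([ 0.6731317 ,  0.19941711, -0.00949019]), np.float64(0.000362250638684877))
```

The manual's scale: turns go in shares of 2 pi rad. Converting my numbers, -1.286 rad / 6.2832 = -0.2047.

Call:
{"api": "shift_gripper", "payload": {"ticks": [{"xyz": [0.05, 0, -0.05]}, {"xyz": [0.08, -0.007, -0.1]}, {"xyz": [0.13, -0.03, -0.1]}, {"xyz": [0.18, -0.06, -0.1]}, {"xyz": [0.23, -0.09, -0.1]}, {"xyz": [0.28, -0.12, -0.1], "spin": -0.0159}, {"xyz": [0.33, -0.15, -0.1], "spin": -0.0398}, {"xyz": [0.38, -0.175, -0.1], "spin": -0.0637}, {"xyz": [0.435, -0.2, -0.1], "spin": -0.0875}, {"xyz": [0.46, -0.255, -0.1], "spin": -0.1114}, {"xyz": [0.485, -0.31, -0.1], "spin": -0.1353}, {"xyz": [0.51, -0.365, -0.1], "spin": -0.1592}, {"xyz": [0.535, -0.42, -0.1], "spin": -0.183}, {"xyz": [0.56, -0.475, -0.1], "spin": -0.2047}, {"xyz": [0.585, -0.53, -0.1], "spin": -0.2047}, {"xyz": [0.613, -0.588, -0.1], "spin": -0.2047}, {"xyz": [0.613, -0.588, -0.1], "spin": -0.2047}, {"xyz": [0.613, -0.588, -0.1], "spin": -0.2047}], "aperture": 0.085}}

```text
clock: 2.35
eef_pos: [0.6039, 0.1217, 0.3308]
ee_rot: [-0.0, 0.702, 0.713, -0.0]
wrist_force: [1.1, -0.3, 0.0]
width: 0.0849
gripper_force: 0.0
```

```bash
python3 - <<'E'
from h import *
rows((.604,.122,.137))
E
```

```text
t 2.35 pos [0.6039 0.1217 0.3308] F [ 1.1 -0.3  0. ] w 0.0849 phi 1.5864 turn to 1.586: 0.0
(0.604, 0.122, 0.137) -> [0.0004 0.0003 0.1938]
```

Call:
{"api": "shift_gripper", "payload": {"ticks": [{"xyz": [0, 0, 0.05]}, {"xyz": [0, 0, 0.1]}, {"xyz": [0, 0, 0.14]}, {"xyz": [0, 0, 0.17]}, {"xyz": [0, 0, 0.194]}, {"xyz": [0, 0, 0.194]}], "aperture": 0.055}}

```text
clock: 3.1
eef_pos: [0.603, 0.1192, 0.1355]
ee_rot: [-0.001, 0.703, 0.711, -0.002]
wrist_force: [-0.3, -0.4, -0.0]
width: 0.0546
gripper_force: 0.0
```

```bash
python3 - <<'E'
from h import *
im=np.hstack([cv2.resize(cams.read_camera('side')[140:300,190:350],None,fx=2.5,fy=2.5),cv2.resize(cams.read_camera('top')[110:270,170:330],None,fx=2.5,fy=2.5)])
cv2.imwrite('pics/d.png',im[:,:,::-1])
E
```

```text
(no output)
```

View pics/d.png

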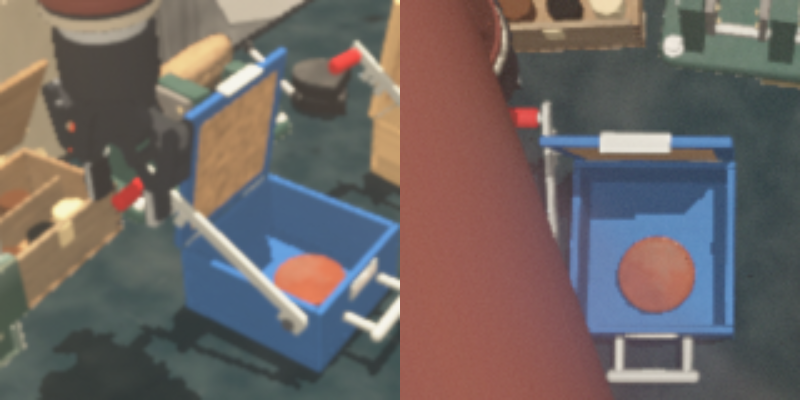

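The open fingers straddle the red grip (left panel, near (128,195)). The gripper body is clear of the lid, so I'll close.

Call:
{"api": "shift_gripper", "payload": {"ticks": [{}, {}, {}, {}, {}], "aperture": 0}}

```text
clock: 3.82
eef_pos: [0.6054, 0.1219, 0.1385]
ee_rot: [0.001, 0.702, 0.712, 0.001]
wrist_force: [5.6, 0.4, 4.1]
width: 0.014
gripper_force: 58.6
```

```bash
python3 - <<'E'
from h import *
rows()
# arc deltas in tool axes: tool x=+y, y=+x world, z=down
for th in np.arange(.05,.91,.05):
    a=np.arctan2(95,140)+th; print(th.round(2),(169.2*np.cos(a)-140).round(1),(169.2*np.sin(a)-95).round(1))
E
```

```text
t 3.83 pos [0.6054 0.1219 0.1385] F [5.6 0.4 4.1] w 0.014 phi 1.5854 turn to 1.586: -0.001
0.05 -4.9 6.9
0.1 -10.2 13.5
0.15 -15.8 19.9
0.2 -21.7 25.9
0.25 -27.8 31.7
0.3 -34.3 37.1
0.35 -41.1 42.3
0.4 -48.0 47.0
0.45 -55.3 51.4
0.5 -62.7 55.5
0.55 -70.3 59.2
0.6 -78.1 62.5
0.65 -86.0 65.4
0.7 -94.1 67.9
0.75 -102.3 70.0
0.8 -110.6 71.6
0.85 -119.0 72.9
0.9 -127.4 73.7
```

Call:
{"api": "shift_gripper", "payload": {"ticks": [{"xyz": [0, -0.005, -0.007]}, {"xyz": [0, -0.01, -0.0135]}, {"xyz": [0, -0.016, -0.02]}, {"xyz": [0, -0.022, -0.026]}, {"xyz": [0, -0.028, -0.032]}, {"xyz": [0, -0.034, -0.037]}, {"xyz": [0, -0.034, -0.037]}]}}

```text
clock: 4.7
eef_pos: [0.5722, 0.1214, 0.1766]
ee_rot: [0.002, 0.702, 0.712, 0.002]
wrist_force: [7.6, -0.0, 7.0]
width: 0.0136
gripper_force: 59.5
```

Going well, forces are small. Continuing to about 0.8 rad.

Call:
{"api": "shift_gripper", "payload": {"ticks": [{"xyz": [0, -0.007, -0.005]}, {"xyz": [0, -0.014, -0.01]}, {"xyz": [0, -0.021, -0.0145]}, {"xyz": [0, -0.028, -0.0185]}, {"xyz": [0, -0.036, -0.022]}, {"xyz": [0, -0.044, -0.0255]}, {"xyz": [0, -0.052, -0.0285]}, {"xyz": [0, -0.06, -0.031]}, {"xyz": [0, -0.068, -0.033]}, {"xyz": [0, -0.076, -0.0345]}, {"xyz": [0, -0.076, -0.0345]}]}}

```text
clock: 6.08
eef_pos: [0.4977, 0.1208, 0.2131]
ee_rot: [0.003, 0.702, 0.712, 0.004]
wrist_force: [6.3, -0.0, 20.0]
width: 0.0137
gripper_force: 61.9
```

Call:
{"api": "shift_gripper", "payload": {"ticks": [{}, {}, {}, {"xyz": [0, 0, -0.03]}, {"xyz": [0, 0, -0.08]}, {"xyz": [0, 0, -0.12]}, {"xyz": [0, 0, -0.12]}], "aperture": 0.055}}

```text
clock: 6.95
eef_pos: [0.4949, 0.1208, 0.3315]
ee_rot: [0.001, 0.702, 0.712, 0.002]
wrist_force: [-0.7, 0.7, -0.5]
width: 0.0553
gripper_force: 0.0
```

```bash
python3 - <<'E'
from h import *
im=np.hstack([cv2.resize(cams.read_camera('side')[140:300,190:350],None,fx=2.5,fy=2.5),cv2.resize(cams.read_camera('top')[110:270,170:330],None,fx=2.5,fy=2.5)])
cv2.imwrite('pics/e.png',im[:,:,::-1])
rows((.63,.0,.335))
E
```

```text
t 7.05 pos [0.4938 0.1201 0.3282] F [-0.6 -0.5 -1.5] w 0.055 phi 1.5859 turn to 1.586: -0.0
(0.63, 0.0, 0.335) -> [-0.1222  0.1344 -0.0069]
```

View pics/e.png

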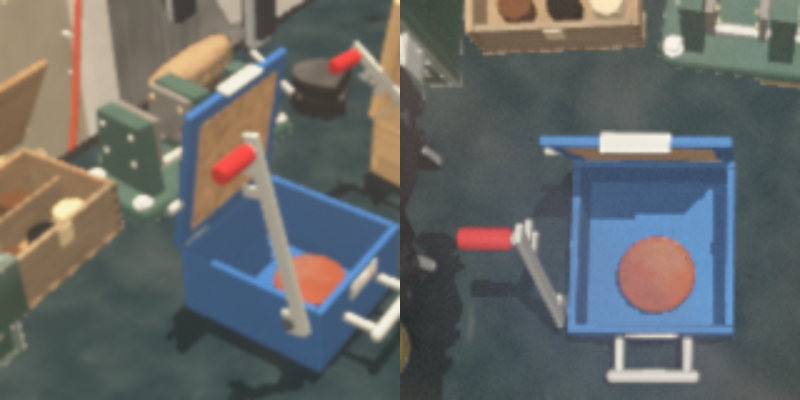

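The stay stands at about 0.8 rad, clear of the lid path, with the grip free. Next I'll move behind the lid.

```bash
python3 - <<'E'
from h import *
print(tri((235,183),(290,90)),plane('top',(330,145),0.0),plane('top',(330,120),0.1))
rows((.63,-.01,.33),(.63,-.01,.19))
h=np.array([.590,.07]);p0=None
for a in np.arange(1.4,-.01,-.1):
    c=h+.12*np.array([-np.cos(a),np.sin(a)])+.008*np.array([np.sin(a),np.cos(a)])+[.015,0]
    print(a.round(2),c.round(4),(c-[.63,.19]).round(4))
E
```

```text
(array([ 0.76887434, -0.03005022,  0.10267393]), np.float64(0.0029932526742459963)) [ 0.67988193 -0.12246881  0.        ] [ 0.70506099 -0.11705533  0.1       ]
t 7.05 pos [0.4938 0.1201 0.3282] F [-0.6 -0.5 -1.5] w 0.055 phi 1.5859 turn to 1.586: -0.0
(0.63, -0.01, 0.33) -> [-0.1322  0.1343 -0.0019]
(0.63, -0.01, 0.19) -> [-0.1322  0.1344  0.1381]
1.4 [0.5925 0.1896] [-0.0375 -0.0004]
1.3 [0.5806 0.1878] [-0.0494 -0.0022]
1.2 [0.569  0.1847] [-0.061  -0.0053]
1.1 [0.5577 0.1806] [-0.0723 -0.0094]
1.0 [0.5469 0.1753] [-0.0831 -0.0147]
0.9 [0.5367 0.169 ] [-0.0933 -0.021 ]
0.8 [0.5271 0.1617] [-0.1029 -0.0283]
0.7 [0.5184 0.1534] [-0.1116 -0.0366]
0.6 [0.5105 0.1444] [-0.1195 -0.0456]
0.5 [0.5035 0.1346] [-0.1265 -0.0554]
0.4 [0.4976 0.1241] [-0.1324 -0.0659]
0.3 [0.4927 0.1131] [-0.1373 -0.0769]
0.2 [0.489  0.1017] [-0.141  -0.0883]
0.1 [0.4864 0.0899] [-0.1436 -0.1001]
-0.0 [0.485 0.078] [-0.145 -0.112]
```

Call:
{"api": "shift_gripper", "payload": {"ticks": [{"xyz": [-0.035, 0.035, -0.002]}, {"xyz": [-0.07, 0.07, -0.002]}, {"xyz": [-0.105, 0.105, -0.002]}, {"xyz": [-0.132, 0.134, -0.002]}, {"xyz": [-0.132, 0.134, -0.002]}, {"xyz": [-0.132, 0.134, 0.05]}, {"xyz": [-0.132, 0.134, 0.1]}, {"xyz": [-0.132, 0.134, 0.138]}, {"xyz": [-0.132, 0.134, 0.138]}], "aperture": 0}}

```text
clock: 8.18
eef_pos: [0.627, -0.0092, 0.187]
ee_rot: [-0.003, 0.701, 0.713, -0.002]
wrist_force: [-0.3, 0.3, 1.0]
width: -0.0003
gripper_force: 0.0
```

Call:
{"api": "shift_gripper", "payload": {"ticks": [{"xyz": [0, -0.02, 0]}, {"xyz": [0, -0.037, 0]}, {"xyz": [0, -0.049, 0.002]}, {"xyz": [0, -0.061, 0.005]}, {"xyz": [0, -0.072, 0.009]}, {"xyz": [0, -0.083, 0.015]}, {"xyz": [0, -0.093, 0.021]}, {"xyz": [0, -0.103, 0.028]}, {"xyz": [0, -0.112, 0.037]}, {"xyz": [0, -0.112, 0.037]}]}}

```text
clock: 9.43
eef_pos: [0.5166, -0.0117, 0.1527]
ee_rot: [-0.001, 0.702, 0.712, -0.001]
wrist_force: [-0.4, 0.7, 0.0]
width: -0.0
gripper_force: 0.0
```

```bash
python3 - <<'E'
from h import *
im=np.hstack([cv2.resize(cams.read_camera('side')[140:300,190:350],None,fx=2.5,fy=2.5),cv2.resize(cams.read_camera('top')[110:270,170:330],None,fx=2.5,fy=2.5)])
cv2.imwrite('pics/f.png',im[:,:,::-1])
E
```

```text
(no output)
```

View pics/f.png

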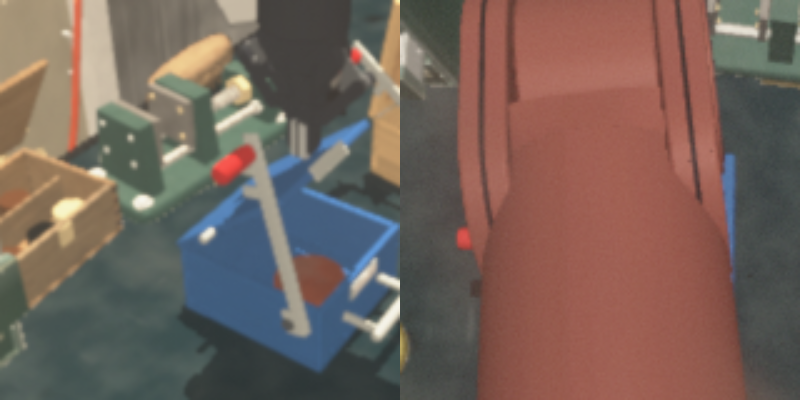

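The lid has swung to about 0.6 rad, with the fingers behind it (left panel, near (300,140)) and the stay still raised. Now I'll press it down from above.

Call:
{"api": "shift_gripper", "payload": {"ticks": [{"xyz": [0, -0.008, 0.009]}, {"xyz": [0, -0.015, 0.018]}, {"xyz": [0, -0.021, 0.029]}, {"xyz": [0, -0.026, 0.04]}, {"xyz": [0, -0.029, 0.051]}, {"xyz": [0, -0.031, 0.062]}, {"xyz": [0, -0.033, 0.07]}, {"xyz": [0, -0.033, 0.075]}, {"xyz": [0, -0.033, 0.077]}, {"xyz": [0, -0.033, 0.079]}, {"xyz": [0, -0.033, 0.079]}]}}

```text
clock: 10.9
eef_pos: [0.485, -0.012, 0.0775]
ee_rot: [0.0, 0.702, 0.712, -0.001]
wrist_force: [-17.1, 0.2, 37.4]
width: -0.0
gripper_force: 19.1
```

Call:
{"api": "shift_gripper", "payload": {"ticks": [{"xyz": [0, 0, -0.01]}, {"xyz": [0, 0, -0.06]}, {"xyz": [0, 0, -0.12]}, {"xyz": [0, 0, -0.18]}, {"xyz": [0, 0, -0.25]}, {"xyz": [-0.05, 0.03, -0.25]}, {"xyz": [-0.1, 0.06, -0.25]}, {"xyz": [-0.15, 0.09, -0.25]}, {"xyz": [-0.2, 0.09, -0.25]}, {"xyz": [-0.25, 0.09, -0.25]}, {"xyz": [-0.25, 0.09, -0.25]}, {"xyz": [-0.25, 0.09, -0.25]}]}}

```text
clock: 12.4
eef_pos: [0.5789, -0.26, 0.3246]
ee_rot: [-0.0, 0.702, 0.712, 0.0]
wrist_force: [-0.1, 0.7, 0.6]
width: -0.0004
gripper_force: 0.0
```

```bash
python3 - <<'E'
from h import *
im=np.hstack([cv2.resize(cams.read_camera('side')[140:300,190:350],None,fx=2.5,fy=2.5),cv2.resize(cams.read_camera('top')[110:270,170:330],None,fx=2.5,fy=2.5)])
cv2.imwrite('pics/g.png',im[:,:,::-1])
rows()
E
```

```text
t 12.5 pos [ 0.5791 -0.259   0.325 ] F [-0.   0.4  0.3] w -0.0002 phi 1.5878 turn to 1.586: 0.002
```

View pics/g.png

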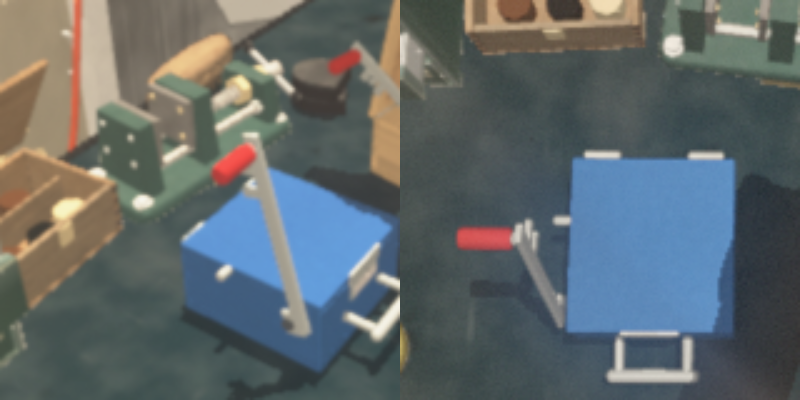

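The lid is flat and shut, the stay is still up, and the robot is clear. Handing in.

```bash
python3 -c "
from station import r, cams
print(r.close_job())"
```

```text
the job is handed in; nothing more can be done
None
```

The blue box's stay was lifted clear by its red grip and left up at about 0.8 rad, then the lid was pushed shut; the wooden box was not touched, the gripper has let go of everything, and the job was handed in at about 12.5 s.

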